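# Slide the phone stage to its inspection stop

## Robot

A 6-joint arm with a two-finger parallel gripper is mounted at the origin on the work surface. World frame = base frame: x ahead of the robot, y to its left, z up, the work surface at z = 0. Lengths are in m, angles in rad, forces in N, time in s.
With the tool pointing down it reaches from about 0.275 to 0.825 m from the base axis. Payload 4.9 kg.
Tool frame: the origin (TCP) lies midway between the tips of the shut fingers; the grasp point (between the pads) lies 19 mm behind it (bot.grip_depth is the distance from the TCP to the grasp point, in m); z points along the fingers, y is the line along which they close (so a half turn about z gives the same grasp; the last joint's range is limited). The gripper opens to 85 mm and grips with 20 to 120 N. Pads are 22 mm wide; open, the fingers measure 114 mm over their backs; the gripper's body (76 mm by 85 mm) begins 54 mm behind the grasp point. The pads swing forward as they close: fully open they stand 13 mm farther back than shut.
Start: joints at [1.178, 0.326, -0.193, 1.052, 0, 1.437], TCP at [0.141, 0.532, 0.231] pointing down, gripper open.
Joint ranges: [-2.65, 2.65], [-0.97, 1.79], [-1.3, 1.35], [-1.93, 2.1], [-1.47, 1.37], [-3.14, 3.14]. Speed limits (rad/s): [2.57, 2.57, 3.14, 3.14, 3.14, 3.14].

## Interface

Orientations are given as a unit quaternion [w, x, y, z].
In Python, from cell import bot gives the robot as it stands. Calls block until the motion is done:
- bot.move_pose(position, orientation): joint-space move of the TCP to a pose.
- bot.move_linear(position, speed=0.15, rotation=None, until_force=None): straight line of the TCP; rotation=None keeps the orientation; speed is the mean speed in m/s. With until_force (N) it stops when the force on the tool has changed by that much, and returns True; else False.
- bot.goto_joints(angles): joint-space move.
- bot.set_gripper(opening, grasp_force=None): opening from 0.0 (shut) to 1.0 (fully open); grasp_force is the grip in N (None keeps the last); returns when the fingers have stopped.
- bot.wait(seconds).
- bot.solve_ik(position, orientation): joint angles nearest the present ones, or None.
- bot.camera(name): name is "scene" or "top" or "wrist"; returns the picture (480x640x3 uint8, red, green, blue); there is no depth.
- bot.calibration(name): a dict with "mtx" (3x3 intrinsics, pixels), "k1" (the pictures are not rectified: a ray, as slopes to the right and down, at radius r is drawn at 1 + k1 r^2 times it, then the intrinsics apply), "extrinsics" (4x4, takes a point from world to camera coordinates); the wrist camera has in their place "hand_eye" (4x4, takes a point from camera to tool coordinates, whose origin is the TCP and whose axes are the flange's). Camera axes: x right, y down, z forward; pixel columns grow to the right and rows downward; lengths in m; the calibration is good to about 2 mm. A picture is of the moment at which its call begins: read the wrist's pose just before it. calibration takes no time and is no camera call.
A pose or a line that the arm cannot do raises bot.PlanningError and nothing moves.
- bot.close_job(): hands the job in; it is judged then, once.
Trained networks look in the newest picture that a camera, given by its name, has taken for a name from the list of things; names that differ only in an ending like _2 or _b are one class to them, and where a whole thing is asked for, a point or a joint stands for the part that bears it (a point fixed in the world has none). Each returns a list of dicts, best first, with "confidence" (0 to 1); they miss things now and then, are a little off and sometimes report something else, mostly with a low value. They report only what shows in the picture. A call takes as long as a camera call.
- bot.search_frame(camera, thing): "bbox" ([left, top, width, height] in pixels, round what is visible of it).
Readings, each from a call of its own:
- bot.read_clock(): time.
- bot.read_joint_positions(): joint angles.
- bot.read_joint_vel(): joint speeds.
- bot.read_joint_efforts(): joint torques, N m.
- bot.read_position(): TCP position.
- bot.read_tool_rot(): TCP orientation.
- bot.read_ft_force(): force on the tool from outside, world axes, zero at the start.
- bot.read_moment(): the same for the moment, N m.
- bot.read_gripper_width(): opening from 0.0 (shut) to 1.0 (fully open).
- bot.read_finger_force(): force on a finger pad.
Only numpy, scipy, OpenCV 4.12 (cv2) and the standard library are available. Lean on these libraries where they do the work, as an engineer would, in place of code of your own. Each camera call takes 0.05 s, during which the arm holds its last target. There are 200 camera calls.

## Task

Bring the phone on the sliding stage to its inspection position. Press the rubber pad in the middle of the stage down with a fingertip to free its brake, keep it pressed while you push the stage along the rail until it is right up against the marked stop (the one with the diamond-shaped boss on top), then let go so that the pad springs up and holds the stage there. Never force the stage along with the pad up or squeeze it hard, pick nothing up, and leave everything else on the bench where it is.

Things in the scene. Friction and masses are not known exactly. Their poses are not given: they have to be found in the camera images.
- rail: Straight aluminium rail on a dark steel base plate (100 x 460 x 6 mm), fixed to the bench: two flat bars with a slot between, their top at z = 24 mm. Origin: centre of the plate's underside, on the bench. y runs along the rail (the stage slides along it), x across it (the phone is on the +x side), z up. Place and yaw vary.
- stage (a joint): Position of the stage along the rail's +y axis in m, 0 at the rail's middle (stage_mid is then at rail y = 0). It runs with under 1 N of friction, once the pad is pressed; with the pad up a friction brake holds it against some 8 to 13 N.
- stage_mid (a point): Centre of the stage, 30 mm above the bench: a grey block 60 mm across and 90 mm along the rail. At each end a ridge across its full width, 25 to 45 mm from the centre, top 52 mm above the bench; the pad lies in the 50 mm gap between them, open to both sides. A tray with a phone is fixed to its +x side: out to 138 mm from the centre, 77 mm either way along the rail, at most 40 mm high.
- pad_top (a point): Centre of the top of the black rubber pad in the middle of the stage, between its two ridges: 44 mm across the rail by 46 mm along it, top 44 mm above the bench when up (8 mm below the ridges' tops). The ridges are what a finger pushes against to move the stage.
- pad (a joint): How far the pad is pressed down, in m: 0 up (braked), 0.005 fully down. A spring pushes it up: 10 N to start it, 13 N fully down. The brake is free from about 0.001 on; 0.002 to 0.004 is a sound press.
- marked_stop: The marked stop: dark steel block 60 mm across, 30 mm along the rail, fixed on it, 24 to 54 mm above the bench; on top a diamond-shaped aluminium boss, 37 mm corner to corner, 14 mm high. Origin: centre of its underside, on the rail's centre line; axes parallel to the rail's. It may be at either end. The stage touches it when stage_mid is 60 mm from it along the rail.
- plain_stop: The other stop at the opposite end: the same block without the boss. Same origin and axes.
- screwdriver: Loose screwdriver, 150 mm long, lying on the bench on the robot's side of the rail; bystander. Origin at its middle, x along it.
- flux_jar: Loose small jar, 38 mm in diameter, 40 mm high, on the robot's side of the rail; bystander. Origin: centre of its underside.
- spare_phone: Loose phone lying flat, 71 x 146 x 8 mm, on the robot's side of the rail; bystander. Origin: centre of its underside, y along its length.
- tape_reel: Loose white reel ring, 64 mm in diameter, 16 mm high, beyond the rail; bystander. Origin: centre of its underside.
- screw_tray: Loose clear sorting tray, 90 x 120 x 18 mm, beyond the rail; bystander. Origin: centre of its underside.
- cleaner: Loose white bottle, 44 mm in diameter, 110 mm high, beyond the rail; bystander. Origin: centre of its underside.
- speaker_box: Loose small carton, 50 x 80 x 30 mm, past the rail's +y end; bystander. Origin: centre of its underside.

How it is judged:
On the way, in this order (a step that is already met when the one before it is completed fails the run):
1. the pad is pressed 1 mm or more, with the stage over 20 mm short of the marked stop (value of joint pad above 0.001 m and (y of stage_mid in the frame of marked_stop above 0.08 m or y of stage_mid in the frame of marked_stop below -0.08 m)), for 0.1 s.
2. with the pad still pressed, the stage is within 3 mm of the marked stop (y of stage_mid in the frame of marked_stop between -0.063 and 0.063 m and value of joint pad above 0.0005 m), for 0.1 s.
At the end, for the whole second after the job is handed in: The stage stands still within 3 mm of touching the marked stop, with the pad sprung back up (pressed under 0.5 mm) (y of stage_mid in the frame of marked_stop between -0.063 and 0.063 m and value of joint pad below 0.0005 m and velocity of joint stage between -0.005 and 0.005 m/s).
It fails at once if the stage is forced along the rail (over 20 mm/s) with the pad up (value of joint pad below 0.0002 m and (velocity of joint stage above 0.02 m/s or velocity of joint stage below -0.02 m/s)).
It fails at once if the fingers press or squeeze something with more than 60 N (contact force between the fingers and anything else above 60 N).
It fails at once if a loose thing on the bench is moved more than 15 mm or lifted (distance of any of screwdriver, flux_jar, spare_phone, tape_reel, screw_tray, cleaner, speaker_box from where it was at the start of the episode above 0.015 m).
It also fails if it takes over 32 s, if anything falls off the work surface, if the arm or the gripper's body presses on something with over 40 N, if the wrist force passes 120 N, or if a joint passes its speed limit or range.

## Working session

There is one attempt and no reset: what is moved stays moved. The work goes in short steps, each a Python script; the robot and the scene stay as the last script left them, time stands still between calls to the robot, and variables do not carry over. Pictures are saved under pics/ and viewed, at most 10 in all, crops included, and the job is handed in when it is done.

```bash
mkdir -p pics; ls; python3 - <<'E'
from cell import bot
import cv2
for c in ["top","scene"]:
    im=bot.camera(c); cv2.imwrite(f"pics/{c}0.png",im[:,:,::-1])
    for t in ["stage_mid","pad_top","marked_stop","plain_stop","rail"]:
        print(c,t,[(r["bbox"],round(r["confidence"],2)) for r in bot.search_frame(c,t)[:2]])
    k=bot.calibration(c); print(k)
print(bot.read_clock(), bot.read_tool_rot())
E
```

```text
pics
top stage_mid [([270.2, 211.5, 79.9, 87.8], 0.76)]
top pad_top [([303.2, 271.6, 23.8, 20.2], 0.63)]
top marked_stop [([224.2, 271.7, 22.7, 32.3], 0.67)]
top plain_stop [([410.5, 255.2, 18.1, 32.9], 0.79)]
top rail [([213.8, 208.1, 228.6, 104.7], 0.86), ([149.7, 262.6, 44.5, 32.0], 0.43)]
{'mtx': array([[593.23988982,   0.        , 317.24398628],
       [  0.        , 593.23988982, 241.27339666],
       [  0.        ,   0.        ,   1.        ]]), 'k1': -0.17289489652296705, 'extrinsics': array([[ 2.17197308e-02, -9.99758905e-01,  3.22260956e-03,
         8.11318251e-02],
       [-9.89429862e-01, -2.19573736e-02, -1.43340235e-01,
         5.82080540e-01],
       [ 1.43376436e-01, -7.52348285e-05, -9.89668223e-01,
         1.14301127e+00],
       [ 0.00000000e+00,  0.00000000e+00,  0.00000000e+00,
         1.00000000e+00]])}
scene stage_mid [([289.4, 186.5, 104.9, 100.8], 0.71), ([366.2, 292.7, 37.1, 56.9], 0.38)]
scene pad_top [([346.0, 196.9, 34.1, 25.4], 0.75)]
scene marked_stop [([432.8, 218.3, 31.4, 41.5], 0.8)]
scene plain_stop [([247.5, 157.0, 31.8, 39.3], 0.69)]
scene rail [([229.5, 163.0, 249.0, 125.8], 0.88), ([250.2, 161.9, 29.0, 32.6], 0.73)]
{'mtx': array([[541.0477923 ,   0.        , 320.36371473],
       [  0.        , 541.0477923 , 236.15458681],
       [  0.        ,   0.        ,   1.        ]]), 'k1': -0.09881345124778473, 'extrinsics': array([[-0.53549707,  0.84448631,  0.00926021,  0.26637562],
       [ 0.6208467 ,  0.40107098, -0.67356622, -0.36971609],
       [-0.57253145, -0.35494356, -0.73906887,  1.31631941],
       [ 0.        ,  0.        ,  0.        ,  1.        ]])}
0.6 [2.80045096e-06 1.29031249e-01 9.91640528e-01 1.05354117e-05]
```

```bash
cat > h.py <<'E'
from cell import bot
import numpy as np, cv2
from scipy.spatial.transform import Rotation as R
def rot(q): return R.from_quat([q[1],q[2],q[3],q[0]]).as_matrix()
def topix(c,T,P):  # T world->cam
    k=c
    p=T[:3,:3]@np.asarray(P)+T[:3,3]; s=p[:2]/p[2]; s=s*(1+k["k1"]*(s@s))
    return (k["mtx"]@[*s,1])[:2]
def world(c,T,uv,z):
    uv=np.asarray(uv,float)
    d=(np.linalg.inv(c["mtx"])@[*uv,1])[:2]; s=d.copy()
    for _ in range(20): s=d/(1+c["k1"]*(s@s))
    r=T[:3,:3].T@np.array([*s,1]); o=-T[:3,:3].T@T[:3,3]
    return o+r*(z-o[2])/r[2]
def wristT(c):
    p=bot.read_position(); q=bot.read_tool_rot()
    W=np.eye(4); W[:3,:3]=rot(q); W[:3,3]=p
    return np.linalg.inv(W@c["hand_eye"])
def ctr(b): return [b[0]+b[2]/2,b[1]+b[3]/2]
E
python3 - <<'E'
from h import *
B={"top":{"pad":([303.2,271.6,23.8,20.2],.044),"ms":([224.2,271.7,22.7,32.3],.045),"ps":([410.5,255.2,18.1,32.9],.045)},
"scene":{"pad":([346,196.9,34.1,25.4],.044),"ms":([432.8,218.3,31.4,41.5],.045),"ps":([247.5,157,31.8,39.3],.04)}}
for c in B:
    k=bot.calibration(c)
    for n,(b,z) in B[c].items(): print(c,n,world(k,k["extrinsics"],ctr(b),z).round(3))
a=cv2.imread("pics/top0.png")[150:380,130:450]; cv2.imwrite("pics/topc.png",cv2.resize(a,None,fx=2.5,fy=2.5,interpolation=cv2.INTER_CUBIC))
E
```

```text
top pad [0.499 0.096 0.044]
top ms [0.483 0.253 0.045]
top ps [ 0.523 -0.111  0.045]
scene pad [0.506 0.095 0.044]
scene ms [0.489 0.252 0.045]
scene ps [ 0.528 -0.109  0.04 ]
```

View pics/topc.png

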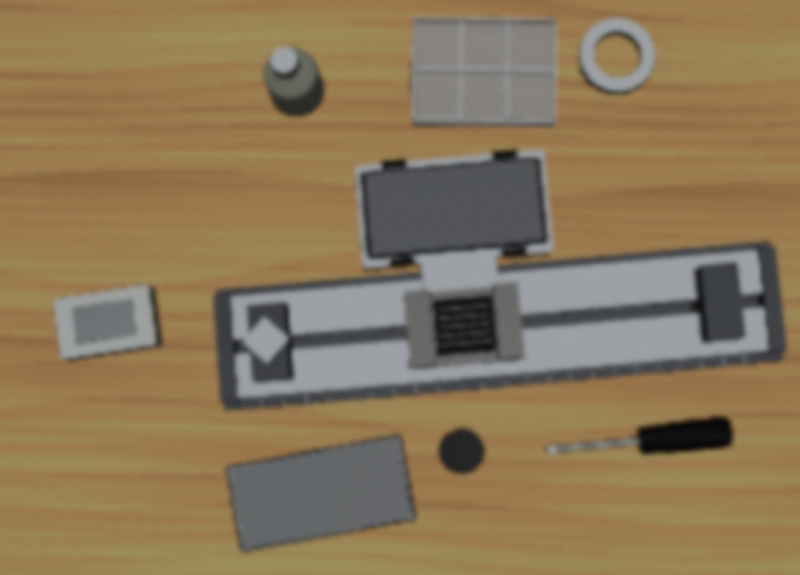

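View pics/scene0.png

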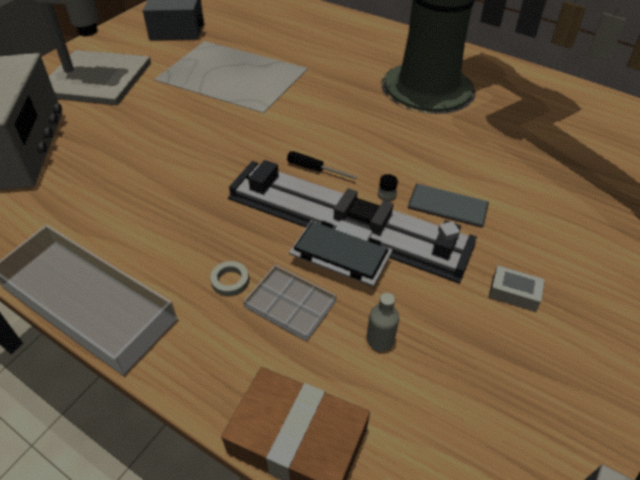

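The marked stop (boss at about (236,286) in the top picture) is at the rail's +y end, to the left. The stage is near the middle, and both cameras agree to within 6 mm. Next I'll shut the gripper, hover over the stage and refine the positions with the wrist camera.

```bash
cat >> h.py <<'E'
def quat(yaw,s=1):
    y=s*np.array([np.cos(yaw),np.sin(yaw),0]); z=np.array([0,0,-1.]); x=np.cross(y,z)
    q=R.from_matrix(np.c_[x,y,z]).as_quat(); return np.array([q[3],*q[:3]])
E
python3 - <<'E'
from h import *
bot.set_gripper(0.0)
yaw=0.107
for s in (1,-1): print(s,bot.solve_ik([.503,.0955,.06],quat(yaw,s)))
J=[(abs(j[5]),s) for s in (1,-1) if (j:=bot.solve_ik([.503,.0955,.06],quat(yaw,s))) is not None]
s=min(J)[1]; print(s)
bot.move_pose([.48,.15,.26],quat(yaw,s))
k=bot.calibration("wrist"); T=wristT(k); im=bot.camera("wrist"); cv2.imwrite("pics/w0.png",im[:,:,::-1])
for t,z in [("pad_top",.044),("stage_mid",.03),("marked_stop",.054),("plain_stop",.054)]:
    print(t,[(r["bbox"],round(r["confidence"],2),world(k,T,ctr(r["bbox"]),z).round(4)) for r in bot.search_frame("wrist",t)[:2]])
np.save("T0.npy",T); print(bot.read_position(),bot.read_clock(),bot.read_ft_force())
E
```

```text
1 [ 0.0433738   0.44347166 -0.51426014  0.61306453  0.          1.50717013]
-1 [ 0.0433738   0.44347166 -0.51426014  0.61306453  0.         -1.63442252]
1
pad_top [([313.5, 234.0, 38.9, 44.1], 0.62, array([0.5034, 0.092 , 0.044 ]))]
stage_mid [([300.1, 175.7, 175.1, 137.7], 0.55, array([0.5602, 0.1057, 0.03  ]))]
marked_stop [([298.2, 65.5, 72.9, 51.0], 0.73, array([0.485 , 0.2477, 0.054 ]))]
plain_stop [([308.2, 395.5, 16.0, 37.9], 0.74, array([ 0.5074, -0.1023,  0.054 ]))]
[0.4797897  0.15062281 0.25995282] 3.475 [0.70283414 0.20913481 0.32707897]
```

View pics/w0.png

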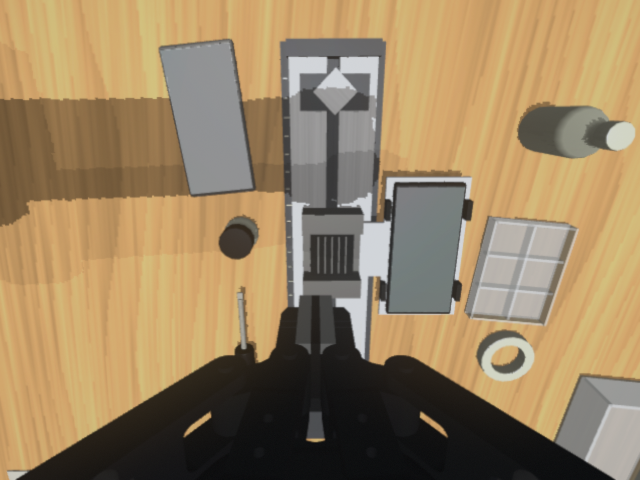

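The wrist view shows the stage at columns 302–363 and rows 207–297, with the pad near (333,256) and the marked stop with its diamond at (336,92). I'll overlay the model to check the pad estimate before pressing.

```bash
python3 - <<'E'
from h import *
k=bot.calibration("wrist"); T=np.load("T0.npy"); im=cv2.imread("pics/w0.png")
im=cv2.resize(im,None,fx=4,fy=4)
def box(c,yaw,x0,x1,y0,y1,z,col):
    cy,sy=np.cos(yaw),np.sin(yaw)
    P=[topix(k,T,[c[0]+cy*x-sy*y,c[1]+sy*x+cy*y,z])*4+1.5 for x,y in((x0,y0),(x1,y0),(x1,y1),(x0,y1))]
    cv2.polylines(im,[np.int32(P)],True,col,1)
c=np.array([.503,.094]); w=.112
for a,b in((.025,.045),(-.045,-.025)): box(c,w,-.03,.03,a,b,.052,(0,0,255))
box(c,w,-.022,.022,-.023,.023,.044,(0,255,0))
m=c+.157*np.array([-np.sin(w),np.cos(w)])
box(m,w,-.03,.03,-.015,.015,.054,(255,0,255))
cv2.imwrite("pics/ov.png",np.vstack([im[190:490,1100:1600],im[790:1090+120,1100:1600]])[:600] if 0 else np.hstack([cv2.resize(im[200:520,1120:1560],(400,291)),cv2.resize(im[780:1230,1120:1560],(400,409))[:291]]) if 0 else im[780:1230,1120:1560])
cv2.imwrite("pics/ov2.png",im[200:520,1120:1560])
E
```

```text
(no output)
```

View pics/ov.png

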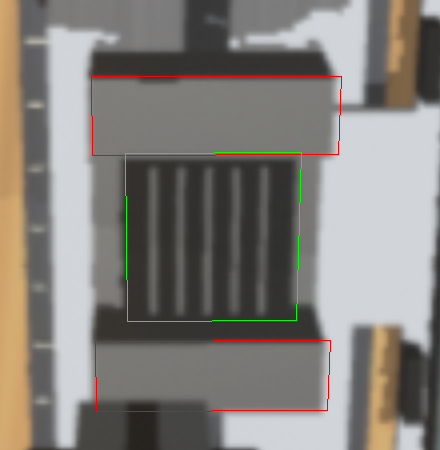

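View pics/ov2.png

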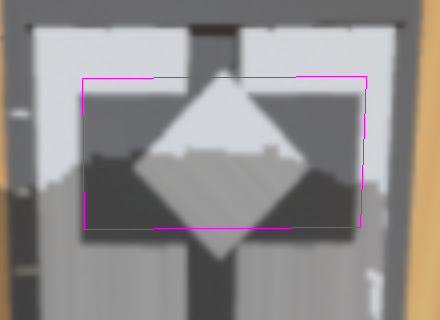

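The stage model fits within about 1 mm and yaw 0.112 is right. The stop is about 3 mm nearer than modelled, so the travel is about 94 mm. Now the press.

```bash
python3 - <<'E'
from h import *
w=.112; q=quat(w); u=np.array([-np.sin(w),np.cos(w),0])
c=np.array([.5025,.094,0]); p=c+.010*u
bot.move_pose(p+[0,0,.10],q)
bot.move_linear(p+[0,0,.060],speed=.08)
bot.wait(.2); f0=np.array(bot.read_ft_force())
hit=bot.move_linear(p+[0,0,.0405],speed=.015,until_force=5)
z=bot.read_position(); print(hit,z,np.array(bot.read_ft_force())-f0)
if hit and abs(z[2]-.044)<.002:
    bot.move_linear([p[0],p[1],z[2]-.003],speed=.01); bot.wait(.3)
    print(bot.read_position(),np.array(bot.read_ft_force())-f0)
print(bot.read_clock()); np.save("f0.npy",f0)
E
```

```text
True [0.50139528 0.10397856 0.0439102 ] [-2.86642638 -0.43179225 10.20652925]
[0.50143991 0.10400322 0.04184792] [-3.88830699 -0.67826598 10.96623074]
6.725
```

Pressed about 2 mm with 11 N, which is sound. Aim slightly deeper and push.

```bash
python3 - <<'E'
from h import *
w=.112; u=np.array([-np.sin(w),np.cos(w),0]); f0=np.load("f0.npy")
p=np.array([.5025,.094,0])+.010*u+[0,0,.0403]
bot.move_linear(p,speed=.01); bot.wait(.2)
print(bot.read_position(),np.array(bot.read_ft_force())-f0)
for d in (.05,.08,.112):
    hit=bot.move_linear(p+d*u,speed=.04 if d<.1 else .02,until_force=9)
    x=np.array(bot.read_position()); print(d,hit,x,(x-p)@u,np.array(bot.read_ft_force())-f0)
    if hit: break
bot.wait(.3); x=np.array(bot.read_position()); print(x,(x-p)@u,np.array(bot.read_ft_force())-f0,bot.read_clock())
k=bot.calibration("top"); im=bot.camera("top"); cv2.imwrite("pics/t1.png",cv2.resize(im[200:320,200:360,::-1],None,fx=4,fy=4))
E
```

```text
[0.50143469 0.104003   0.04127668] [-3.42045647 -0.47117609 11.9789375 ]
0.05 False [0.49593508 0.15376623 0.0413226 ] 0.05012549794527143 [-3.40050311 -0.83374589 10.73226197]
0.08 False [0.49263113 0.18386846 0.04138702] 0.08040839369039178 [-4.03508083  0.3452824  11.13175013]
0.112 True [0.49129291 0.20271393 0.04191319] 0.09928535844704899 [-2.3967077  -1.39561253 10.67791939]
[0.49130896 0.20270758 0.04218557] 0.09927725138911984 [-3.29307856 -1.01112991 10.68157386] 10.8417
```

View pics/t1.png

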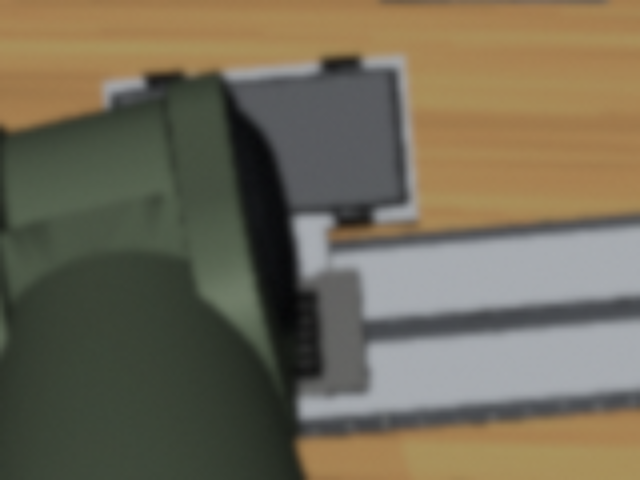

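The stage has moved and only its tail end shows, at about (345,330). The force stop came at 99 mm against about 94–98 mm expected, so it is likely touching. I'll confirm with a slow extra push while still pressed.

```bash
python3 - <<'E'
from h import *
w=.112; u=np.array([-np.sin(w),np.cos(w),0]); f0=np.load("f0.npy")
p=np.array([.5025,.094,0])+.010*u+[0,0,.0403]
x=np.array(bot.read_position()); b=p+((x-p)@u)*u
for d in (.002,.004,.006,.008):
    hit=bot.move_linear(b+d*u,speed=.01,until_force=15); bot.wait(.15)
    x=np.array(bot.read_position()); f=np.array(bot.read_ft_force())-f0
    print(d,hit,((x-p)@u).round(4),x[2].round(4),f.round(1),"along",(f@u).round(1))
    if f@u<-8: break
print(bot.read_clock())
E
```

```text
0.002 False 0.0994 0.0416 [-2.6 -6.7 12.2] along -6.3
0.004 False 0.0995 0.0416 [ -1.3 -11.3  13.7] along -11.1
11.8833
```

Firmly against the stop: 11 N along the rail and no motion. I'll lift straight up while still biased toward the stop, then check from the wrist.

```bash
python3 - <<'E'
from h import *
w=.112; q=quat(w); u=np.array([-np.sin(w),np.cos(w),0])
x=np.array(bot.read_position())
bot.move_linear([x[0],x[1],.075],speed=.03)
bot.move_linear([x[0],x[1],.16],speed=.12)
s=x-.03*u; bot.move_pose([s[0],s[1],.26],q); bot.wait(.2)
k=bot.calibration("wrist"); T=wristT(k); im=bot.camera("wrist"); cv2.imwrite("pics/w1.png",im[:,:,::-1])
print(bot.read_clock())
for t,z in [("pad_top",.044),("marked_stop",.054)]:
    print(t,[(r["bbox"],round(r["confidence"],2),world(k,T,ctr(r["bbox"]),z).round(4)) for r in bot.search_frame("wrist",t)[:2]])
E
```

```text
14.8083
pad_top [([293.5, 159.4, 44.7, 51.2], 0.75, array([0.491 , 0.1856, 0.044 ]))]
marked_stop [([281.0, 93.3, 74.0, 46.9], 0.89, array([0.4859, 0.2476, 0.054 ]))]
```

View pics/w1.png

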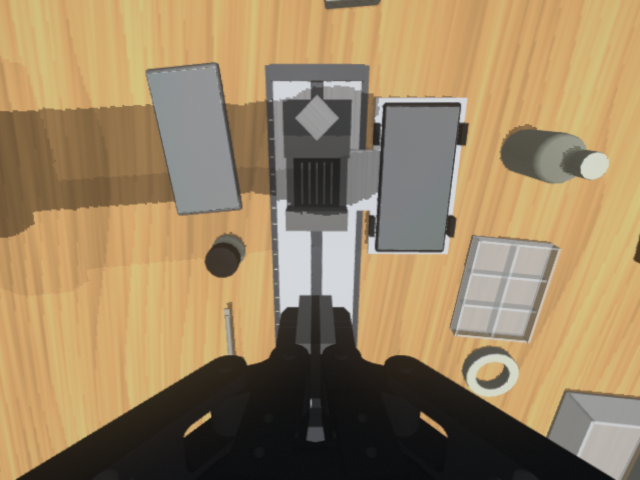

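The stage (pad at (317,184)) sits directly against the diamond-marked stop (at (317,119)) with no gap showing. Nothing else has moved, so I'm handing in.

```bash
python3 -c "
from cell import bot
print(bot.close_job())"
```

```text
the job is handed in; nothing more can be done
None
```

The stage was pushed against the marked stop with the pad held down, the pad was then released, and the job was handed in at about 15 s of the 32 s limit; no verdict was returned.

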